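# Take the scraper off its barbed hook

## Robot

A 7-joint arm with a two-finger parallel gripper is mounted at the origin on a cart in front of the work surface, level with it; the furniture and walls round the work are solid. World frame = base frame: x ahead of the robot, y to its left, z up, the work surface at z = 0. Lengths are in m, angles in rad, forces in N, time in s.
With the tool pointing down it reaches from about 0.425 to 0.95 m from the base axis. Payload 16.7 kg.
Tool frame: the origin (TCP) lies at the very end of the fingers, on their centre line; the grasp point (between the pads) lies 19 mm behind it; z points along the fingers, x is the direction in which the jaws open and shut, and the axes are right-handed (so a half turn about z gives the same grasp; the last joint's range is limited). The gripper opens to 94 mm and grips with 3 to 60 N. Pads are 16 mm wide; open, the fingers measure 119 mm over their backs; the gripper's body (75 mm by 177 mm) begins 78 mm behind the grasp point.
Start: joints at [1.165, 0.426, 0.074, 1.606, -0.034, 1.111, -0.067], TCP at [0.171, -0.653, 0.205] pointing down, gripper open.
Joint ranges: [-2.85, 2.85], [-0.5, 2.14], [-1.23, 1.37], [0.21, 2.46], [-1.02, 4.16], [0.16, 2.05], [-2.73, 2.73]. Speed limits (rad/s): [1.89, 1.89, 2.39, 2.39, 3.01, 3.01, 3.01].

## Interface

Orientations are given as a rotation vector (axis times angle).
In Python, from bench import bot, cams gives the robot as it stands.
- The arm moves only by the tool jog_arm, never from a script. Its argument "commands" is a list of rows, each an object of numbers: "tx", "ty", "tz": the shift along the tool's x, y, z in mm; "twist": the turn about the tool's z in units of 6 degrees (1.0 is 6 degrees). In form: [{"tx": .., "ty": .., "tz": .., "twist": ..}, ...]. A call has 1 to 20 rows; each row is the pose to reach, as a shift and turn from the pose commanded when the call began, along the tool's axes at that moment; what a row does not reach only later rows make up. A row lasts 1/12 s, in which the tool goes at most 41.7 mm and 7.16 degrees, less where a joint would pass 70% of its speed; a pose out of reach is approached as far as the arm can. A call with a gripper value outside its range is refused whole. "claw" is the finger opening in mm, from 0 to 94, set as the call begins (left out, the last holds). The fingers move at their own pace and stop on an object; "force" is the grip in N (left out, the last holds). Time passes only in rows, so rows that repeat a pose let the fingers close. It gives the time, the measured TCP pose, the force and the opening at its end, in the units of the state.
- bot.sense(): the state, without advancing time (a new reading comes with each control period).
- cams.grab_frame(name): name is "scene" or "top"; returns the picture (384x512x3 uint8, red, green, blue); there is no depth.
- cams.get_calibration(name): a dict with "mtx" (3x3 intrinsics, pixels), "xyz" and "orientation" of the camera in the world. Camera axes: x right, y up, looking along -z (the intrinsics and any distortion apply to the point x, -y, -z); pixel columns grow to the right and rows downward; lengths in m; the calibration is good to about 2 mm. A picture is of the moment at which its call begins. get_calibration takes no time and is no camera call.
- bot.finish_job(): hands the job in, once; it reports no verdict.
The state is a dict: "t": time; "qpos": joint angles; "qd": joint speeds; "tau": joint torques, N m; "position": TCP position; "eef_rot": TCP orientation; "force": force on the tool from outside, world axes, zero at the start; "ft_torque": the same for the moment, N m; "grip_width": finger opening in m.
Only numpy, scipy, OpenCV 4.12 (cv2) and the standard library are available. Lean on these libraries where they do the work, as an engineer would, in place of code of your own. Each camera call takes 0.05 s, during which the arm holds its last target.

## Task

Take the hand scraper off the barbed hook on the little board - lift it, tilt it and back it over the upturned tip without forcing it - and put it in the empty basket to go for washing. Carry it down to the basket's floor before letting go, so that it is not dropped in, and do not disturb the kitchen timer or the tally counter.

Things in the scene. Friction and masses are not known exactly. Their poses are not given: they have to be found in the camera images.
- hook_stand: Fixed stand: upright plywood board (150 wide, 16 thick, top 302 above the table) on a steel foot 200 x 170 x 12. Origin on the table under the centre of the board's front face; z up, -x straight out of the front, y along its width. The board rises 80 above, close behind the hung scraper's handle: a gripper pointing straight down does not fit; one leaning back from the board 30 to 45 degrees does.
- hook_root (a point): Where the axis of the steel hook's rod meets the board's front face, 170 above the table; axes as the stand's. The hook: a level round rod, 6 in diameter, runs 85 straight out along -x, then bends up almost vertically (79 degrees) into a prong, the barb.
- hook_tip (a point): Centre of the ball, 8 in diameter, that ends the hook's prong: 89 out from the board's face and 24 above the rod's axis.
- scraper_handle (a point): Loose hand scraper (about 0.12 kg), hung on the hook by the hole below its wooden handle. This point: centre of the handle, 42 wide (own y), 16 thick (x), 40 tall (z); grip across the 42. Scraper axes: z from blade to handle, x through the hole, y along the blade's edge; as hung they agree with the stand's to a few degrees.
- scraper_hole (a point): Centre of the scraper's hanging hole, 24 wide (y), 20 high (z), in 4 thick steel, 38 below the handle's centre. It hangs 18 to 34 in front of the board, 7 below the rod's axis. An upright scraper cannot pass the prong: when it is at the bend, swing its blade out from the board (handle leaning to the board) by 30 degrees or more, 45 is comfortable, then go up along the prong.
- scraper_edge (a point): Middle of the edge of the scraper's blade, 62 from the hole's centre along the scraper's -z. The blade is 84 wide, 4 thick.
- basket: Empty beige basket, loose, 257 (x) x 323 (y) x 99 high, open on top, 0.31 kg. Origin at the centre of its underside, z up. Its inner floor is a liner 56 above the origin; the inside is 222 x 288, the rim 98 high.
- dial_timer: Bystander: kitchen timer with a red dial, diameter 64, 37 high, loose on the table in front of the hook stand's foot. Origin at the centre of its underside.
- tally_counter: Bystander: small hand tally counter, 26 x 50 x 56 high, loose on the table in front of the hook stand's foot. Origin at the centre of its underside.

How it is judged:
On the way, in this order (a step that is already met when the one before it is completed fails the run):
1. the scraper is off the hook and held: its hole is more than 90 mm from the hook's tip (distance between scraper_hole and hook_tip above 0.09 m and contact force between the fingers and scraper above 0.5 N), for 0.1 s.
2. still held, the scraper is down in the basket: its blade edge or its handle's centre is less than 35 mm above the basket's floor (contact force between the fingers and scraper above 0.5 N and x of scraper_hole in the frame of basket between -0.12 and 0.12 m and y of scraper_hole in the frame of basket between -0.15 and 0.15 m and z of any of scraper_edge, scraper_handle in the frame of basket below 0.091 m), for 0.05 s.
At the end, for the whole second after the job is handed in: The scraper lies or leans at rest inside the basket: its hanging hole is within the basket's inner walls and less than 69 mm above the basket's floor (125 mm above its underside); the basket stands level on the table (x of scraper_hole in the frame of basket between -0.11 and 0.11 m and y of scraper_hole in the frame of basket between -0.14 and 0.14 m and z of scraper_hole in the frame of basket between 0.05 and 0.125 m and height (world z) of basket below 0.01 m and angle between basket's own z axis and vertical below 0.1 rad and linear speed of basket below 0.02 m/s and linear speed of scraper below 0.03 m/s); the robot touches nothing.
It fails at once if the kitchen timer is pushed more than 30 mm (distance of dial_timer from where it was at the start of the episode above 0.03 m).
It fails at once if the tally counter is pushed more than 30 mm (distance of tally_counter from where it was at the start of the episode above 0.03 m).
It fails at once if the scraper is forced against the hook or its board (over 30 N) (contact force between scraper and hook_stand above 30 N).
It also fails if it takes over 46 s, if anything falls off the work surface, if the arm or the gripper's body presses on something with over 40 N, if the wrist force passes 120 N, or if a joint passes its speed limit or range.

## Working session

There is one attempt and no reset: what is moved stays moved. The work goes in short steps, Python scripts to look and compute and a tool call to move; the robot and the scene stay as the last step left them, time stands still between calls to the robot, and variables do not carry over. Pictures are saved under pics/ and viewed, and the job is handed in when it is done.

Besides the shell and the picture viewer there is one more tool, called after "Emit:" as name(argument=value, ...), one argument or row to a line, values as JSON. jog_arm: Moves the arm, as the interface text tells. Its arguments: {"type":"object","properties":{"commands":{"type":"array"},"claw":{"type":"number"},"force":{"type":"number"}},"required":["commands"]}

```bash
ls; mkdir -p pics
python3 - <<'E'
from bench import bot,cams
import cv2
print(bot.sense())
for n in ("scene","top"):
    im=cams.grab_frame(n); cv2.imwrite(f"pics/{n}0.png",im[...,::-1]); print(cams.get_calibration(n))
E
```

```text
pics
{'t': 0.0, 'qpos': array([ 1.16552237,  0.42674487,  0.07382536,  1.60660907, -0.03408445,
        1.11078448, -0.06714322]), 'qd': array([ 0.00010878,  0.00087549, -0.002075  ,  0.00103078,  0.00079252,
        0.00171744,  0.00050791]), 'tau': array([-1.52305543e-03, -9.35834527e+01,  3.66609178e+00, -4.54204059e+01,
       -4.88788763e-02,  2.02331599e-02,  1.75215596e-04]), 'position': array([ 0.17064086, -0.65262206,  0.20476536]), 'eef_rot': array([-2.48601831e+00,  1.91960491e+00,  1.69095293e-03]), 'force': array([ 0.42961067, -0.43812297,  0.36293975]), 'ft_torque': array([ 0.038774  , -0.02409398,  0.01703084]), 'grip_width': 0.09367152144028915}
{'mtx': array([[486.79471697,   0.        , 260.54851127],
       [  0.        , 486.79471697, 191.49510455],
       [  0.        ,   0.        ,   1.        ]]), 'xyz': array([-0.14064006,  0.46857027,  0.98805161]), 'orientation': array([ 0.4128137 , -0.85303023, -2.05460748])}
{'mtx': array([[402.21927238,   0.        , 250.71867117],
       [  0.        , 402.21927238, 189.95538983],
       [  0.        ,   0.        ,   1.        ]]), 'xyz': array([ 0.41891232, -0.03416121,  1.09145027]), 'orientation': array([ 0.06765395, -0.07657126, -1.58787445])}
```

View pics/scene0.png

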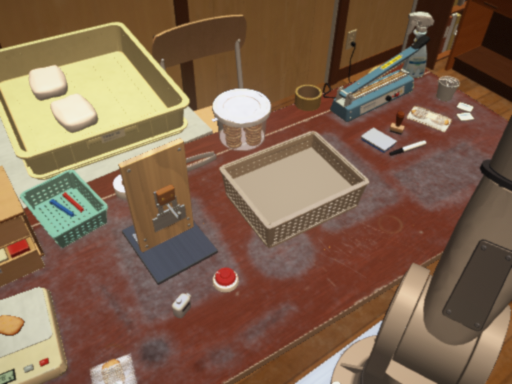

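View pics/top0.png

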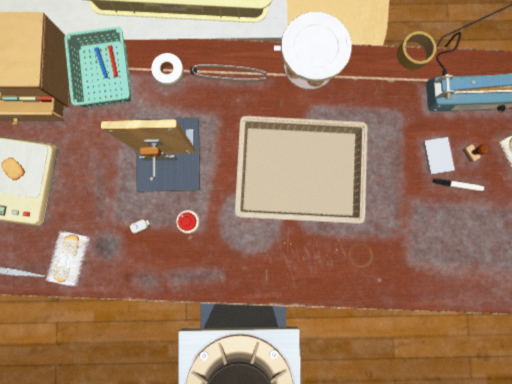

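Run:
```python
import cv2
a=cv2.imread("pics/scene0.png")[130:320,100:260]; cv2.imwrite("pics/scene0z.png",cv2.resize(a,None,fx=3.15,fy=3.15,interpolation=cv2.INTER_CUBIC))
a=cv2.imread("pics/top0.png")[100:245,90:270]; cv2.imwrite("pics/top0z.png",cv2.resize(a,None,fx=4,fy=4,interpolation=cv2.INTER_CUBIC))
```

```text
(no output)
```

View pics/scene0z.png

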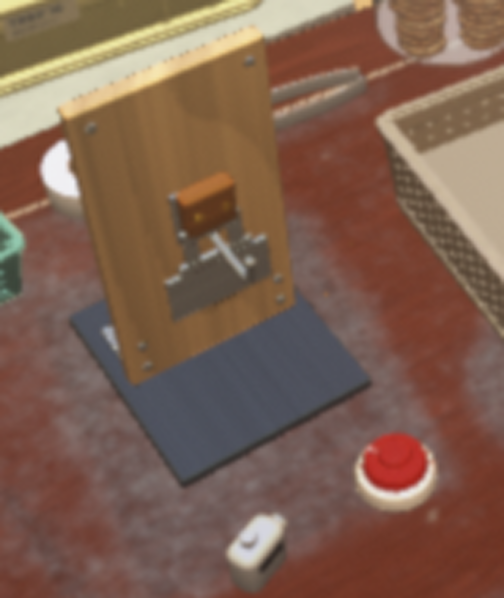

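View pics/top0z.png

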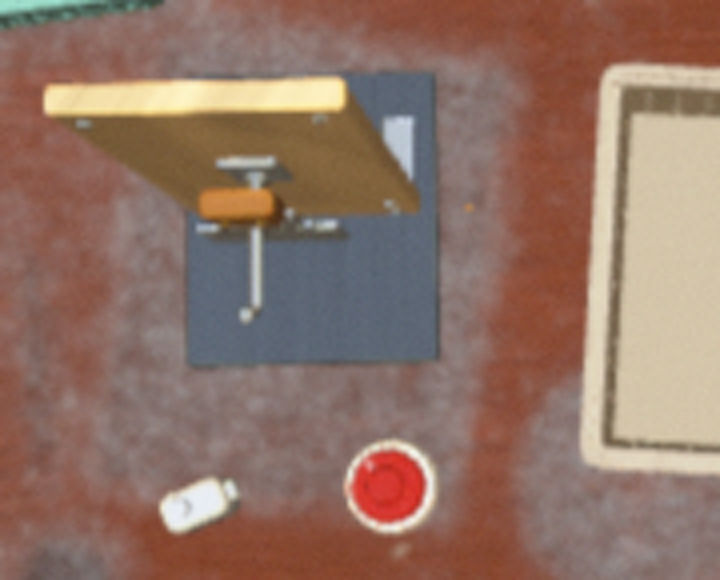

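```bash
cat > h.py <<'E'
import numpy as np
from scipy.spatial.transform import Rotation as R
from bench import bot,cams
def cal(n):
    c=cams.get_calibration(n); return c["mtx"],np.array(c["xyz"]),R.from_rotvec(c["orientation"]).as_matrix()
def ray(n,u,v):
    K,p,M=cal(n); d=np.linalg.inv(K)@[u,v,1]; d=M@(d*[1,-1,-1]); return p,d/np.linalg.norm(d)
def plane(n,u,v,z):
    p,d=ray(n,u,v); return p+d*(z-p[2])/d[2]
def tri(u1,u2):
    p,d=ray("scene",*u1); q,e=ray("top",*u2)
    A=np.c_[d,-e]; s=np.linalg.lstsq(A,q-p,rcond=None)[0]
    a=p+d*s[0]; b=q+e*s[1]; return (a+b)/2,np.linalg.norm(a-b)
def proj(n,X):
    K,p,M=cal(n); c=M.T@(np.array(X)-p)*[1,-1,-1]; c=K@c; return c[:2]/c[2]
tz=lambda u,v:(90+(u+.5)/4-.5,100+(v+.5)/4-.5)
sz=lambda u,v:(100+(u+.5)/3.15-.5,130+(v+.5)/3.15-.5)
E
python3 - <<'E'
from h import *
np.set_printoptions(precision=4,suppress=True)
P=lambda *a:print(*a)
for nm,u in dict(fl=(188,364),fr=(438,358),br=(435,72)).items(): P("top foot",nm,plane("top",*tz(*u),.012))
for nm,u in dict(fl=(185,484),fr=(370,382),bl=(70,322)).items(): P("scene foot",nm,plane("scene",*sz(*u),.012))
for nm,u in dict(l=(45,116),r=(347,108),bl=(44,87),br=(347,78)).items(): P("top boardtop",nm,plane("top",*tz(*u),.302))
for nm,u in dict(l=(64,116),r=(265,42),bl=(62,107)).items(): P("scene boardtop",nm,plane("scene",*sz(*u),.302))
P("scene board bottom",plane("scene",*sz(137,383),.012),plane("scene",*sz(296,306),.012),"top",plane("top",*tz(418,212),.012))
P("tip",tri(sz(250,262),tz(246,315)), plane("top",*tz(246,315),.194),plane("scene",*sz(250,262),.194))
for nm,u in dict(l=(199,190),r=(275,188),fl=(200,217),fr=(277,217)).items(): P("handle top",nm,plane("top",*tz(*u),.221))
P("handle top corners scene",[plane("scene",*sz(*u),.221) for u in ((175,196),(230,173),(237,182),(181,210))])
b=[(240+0,0)]
P("timer",plane("top",*tz(388,487),.037),plane("scene",*sz(396,462),.03))
P("counter",plane("top",*tz(197,506),.05),plane("scene",*sz(255,545),.05))
for nm,u in dict(a=(243,117),b=(367,122),c=(364,222),d=(236,218)).items(): P("basket rim",nm,plane("top",*u,.099))
E
```

```text
top foot fl [0.5217 0.2658 0.012 ]
top foot fr [0.5228 0.0977 0.012 ]
top foot br [0.7195 0.0984 0.012 ]
scene foot fl [0.5187 0.2692 0.012 ]
scene foot fr [0.5208 0.1046 0.012 ]
scene foot bl [0.7134 0.2732 0.012 ]
top boardtop l [0.6197 0.2574 0.302 ]
top boardtop r [0.6211 0.1069 0.302 ]
top boardtop bl [0.6344 0.2581 0.302 ]
top boardtop br [0.6364 0.1068 0.302 ]
scene boardtop l [0.6241 0.2608 0.302 ]
scene boardtop r [0.6159 0.1153 0.302 ]
scene boardtop bl [0.6329 0.2582 0.302 ]
scene board bottom [0.6253 0.2563 0.012 ] [0.6229 0.1128 0.012 ] top [0.6226 0.1106 0.012 ]
tip (array([0.5324, 0.1841, 0.1938]), np.float64(0.002791228288085482)) [0.5314 0.183  0.194 ] [0.5333 0.1851 0.194 ]
handle top l [0.5975 0.2024 0.221 ]
handle top r [0.5979 0.1608 0.221 ]
handle top fl [0.5825 0.2018 0.221 ]
handle top fr [0.5817 0.1597 0.221 ]
handle top corners scene [array([0.5945, 0.2074, 0.221 ]), array([0.593, 0.165, 0.221]), array([0.5822, 0.1653, 0.221 ]), array([0.58  , 0.2102, 0.221 ])]
timer [0.4363 0.1279 0.037 ] [0.4341 0.1352 0.03  ]
counter [0.4262 0.2488 0.05  ] [0.42   0.2604 0.05  ]
basket rim a [ 0.6949 -0.0246  0.099 ]
basket rim b [ 0.6767 -0.3369  0.099 ]
basket rim c [ 0.4257 -0.3182  0.099 ]
basket rim d [ 0.4414 -0.0031  0.099 ]
```

```bash
cat >> h.py <<'E'
np.set_printoptions(precision=4,suppress=True)
def go(*targets,yaw=-90):
    s=bot.sense(); M=R.from_rotvec(s["eef_rot"]).as_matrix()
    az=np.degrees(np.arctan2(M[1,0],M[0,0]))
    print("t",s["t"],"pos",s["position"],"xaz",az,"tilt",np.degrees(np.arccos(-M[2,2])),"w",s["grip_width"],"F",s["force"],"twist",(az-yaw)/6)
    for T in targets: print(T,"->",M.T@(np.array(T)-s["position"])*1000)
E
python3 -c "
from h import *
go((.45,-.42,.33),(.56,0,.33),(.56,.182,.33))"
```

```text
t 0.1 pos [ 0.1707 -0.6527  0.2049] xaz -75.3467472352161 tilt 0.059001684379011946 w 0.09382654254471623 F [-0.1519 -0.6494 -0.8291] twist 2.44220879413065
(0.45, -0.42, 0.33) -> [-154.6078 -329.0952 -124.9804]
(0.56, 0, 0.33) -> [-533.1203 -541.7643 -124.6144]
(0.56, 0.182, 0.33) -> [-709.2006 -587.8046 -124.4387]
```

Emit:
jog_arm(
  commands=[
    {"tx": -15, "ty": -33, "tz": -12, "twist": 0.2},
    {"tx": -40, "ty": -80, "tz": -30, "twist": 0.5},
    {"tx": -60, "ty": -125, "tz": -50, "twist": 1},
    {"tx": -80, "ty": -165, "tz": -65, "twist": 1.5},
    {"tx": -100, "ty": -205, "tz": -80, "twist": 2},
    {"tx": -120, "ty": -250, "tz": -100, "twist": 2.44},
    {"tx": -140, "ty": -290, "tz": -115, "twist": 2.44},
    {"tx": -155, "ty": -329, "tz": -125, "twist": 2.44},
    {"tx": -185, "ty": -346, "tz": -125, "twist": 2.44},
    {"tx": -220, "ty": -366, "tz": -125, "twist": 2.44},
    {"tx": -256, "ty": -386, "tz": -125, "twist": 2.44},
    {"tx": -292, "ty": -406, "tz": -125, "twist": 2.44},
    {"tx": -328, "ty": -426, "tz": -125, "twist": 2.44},
    {"tx": -364, "ty": -446, "tz": -125, "twist": 2.44},
    {"tx": -400, "ty": -466, "tz": -125, "twist": 2.44},
    {"tx": -436, "ty": -487, "tz": -125, "twist": 2.44},
    {"tx": -472, "ty": -508, "tz": -125, "twist": 2.44},
    {"tx": -508, "ty": -528, "tz": -125, "twist": 2.44},
    {"tx": -533, "ty": -542, "tz": -125, "twist": 2.44},
  ],
  claw=94,
)

```text
t: 1.68
position: [0.5544, -0.0203, 0.3305]
eef_rot: [2.221, -2.221, 0.0]
force: [1.4, -0.8, -0.3]
grip_width: 0.0939
```

Emit:
jog_arm(
  commands=[
    {"tx": -40, "ty": -5, "tz": 0, "twist": 0},
    {"tx": -80, "ty": -10, "tz": 0, "twist": 0},
    {"tx": -120, "ty": -15, "tz": 0, "twist": 0},
    {"tx": -155, "ty": -20, "tz": 0, "twist": 0},
    {"tx": -182, "ty": -24, "tz": 0, "twist": 0},
    {"tx": -182, "ty": -24, "tz": 30, "twist": 0},
    {"tx": -182, "ty": -24, "tz": 60, "twist": 0},
    {"tx": -182, "ty": -24, "tz": 90, "twist": 0},
    {"tx": -182, "ty": -24, "tz": 90, "twist": 0},
    {"tx": -182, "ty": -24, "tz": 90, "twist": 0},
  ],
)

```text
t: 2.52
position: [0.5778, 0.1595, 0.2399]
eef_rot: [2.22, -2.219, -0.002]
force: [-0.1, 0.5, 0.9]
grip_width: 0.0941
```

```bash
cat >> h.py <<'E'
def shot(n,tag,box,f):
    import cv2
    im=cams.grab_frame(n)[...,::-1]; a,b,c,d=box
    cv2.imwrite(f"pics/{tag}.png",cv2.resize(np.ascontiguousarray(im[c:d,a:b]),None,fx=f,fy=f,interpolation=cv2.INTER_CUBIC))
E
python3 - <<'E'
from h import *
go((.584,.182,.206))
shot("scene","s1",(100,260,130,290),3.15); shot("top","t1",(90,270,100,245),4)
E
```

```text
t 2.5167 pos [0.5778 0.1595 0.2399] xaz -89.98451443613793 tilt 0.15974192397070708 w 0.09406491808364881 F [-0.0613  0.4935  0.9109] twist 0.0025809273103452788
(0.584, 0.182, 0.206) -> [-22.5674  -6.2947  33.8212]
```

View pics/s1.png

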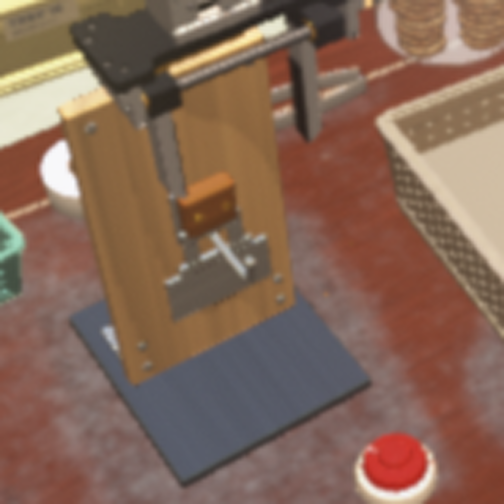

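View pics/t1.png

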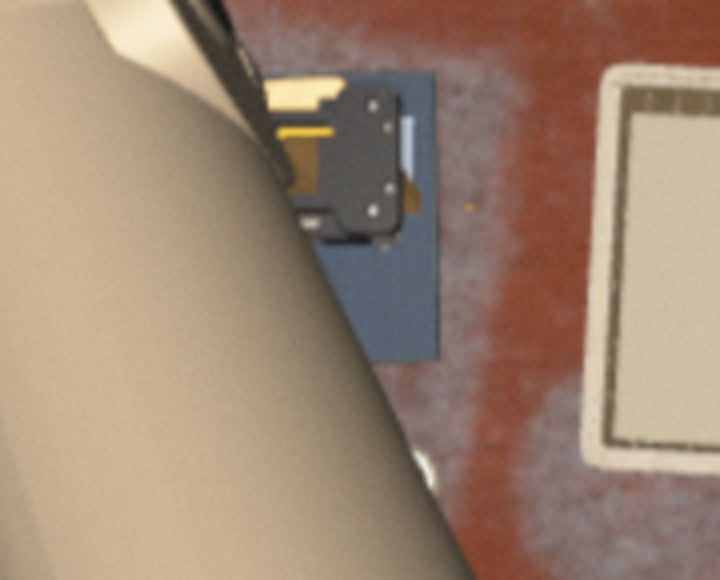

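Emit:
jog_arm(
  commands=[
    {"tx": -12, "ty": -4, "tz": 0, "twist": 0},
    {"tx": -22.5, "ty": -7, "tz": 0, "twist": 0},
    {"tx": -22.5, "ty": -7, "tz": 15, "twist": 0},
    {"tx": -22.5, "ty": -7, "tz": 30, "twist": 0},
    {"tx": -22.5, "ty": -7, "tz": 33, "twist": 0},
    {"tx": -22.5, "ty": -7, "tz": 33, "twist": 0},
    {"tx": -22.5, "ty": -7, "tz": 33, "twist": 0},
  ],
)

```text
t: 3.2
position: [0.5859, 0.1829, 0.2085]
eef_rot: [-2.221, 2.22, -0.0]
force: [0.4, 0.9, -0.4]
grip_width: 0.0937
```

Run:
```python
from h import *
go((.584,.182,.206))
shot("scene","s2",(100,260,130,290),3.15)
```

```text
t 3.2 pos [0.5859 0.1829 0.2085] xaz -89.96689678403638 tilt 0.05141658285384864 w 0.09374116148392224 F [ 0.3525  0.9207 -0.396 ] twist 0.005517202660603478
(0.584, 0.182, 0.206) -> [0.929  1.8701 2.4699]
```

View pics/s2.png

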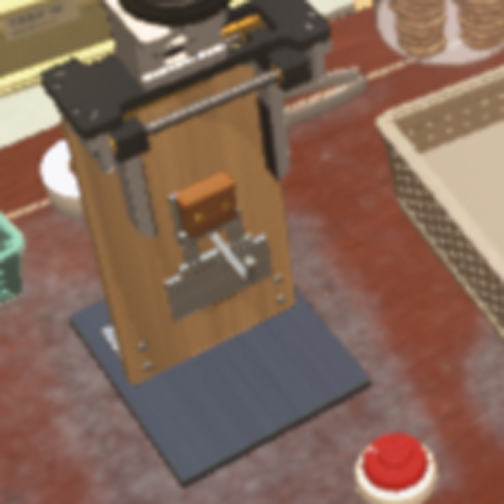

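Emit:
jog_arm(
  commands=[
    {"tx": 0.5, "ty": 1.5, "tz": 2, "twist": 0},
    {"tx": 0.5, "ty": 1.5, "tz": 2, "twist": 0},
    {"tx": 0.5, "ty": 1.5, "tz": 2, "twist": 0},
    {"tx": 0.5, "ty": 1.5, "tz": 2, "twist": 0},
    {"tx": 0.5, "ty": 1.5, "tz": 2, "twist": 0},
    {"tx": 0.5, "ty": 1.5, "tz": 2, "twist": 0},
    {"tx": 0.5, "ty": 1.5, "tz": 2, "twist": 0},
    {"tx": 0.5, "ty": 1.5, "tz": 2, "twist": 0},
  ],
  claw=30,
  force=10,
)

```text
t: 3.92
position: [0.584, 0.1818, 0.2055]
eef_rot: [-2.222, 2.221, 0.0]
force: [0.2, -0.1, 0.5]
grip_width: 0.0441
```

Emit:
jog_arm(
  commands=[
    {"tx": 0, "ty": 0, "tz": 0, "twist": 0},
    {"tx": 0, "ty": 0, "tz": 0, "twist": 0},
    {"tx": 0, "ty": 0, "tz": -3, "twist": 0},
    {"tx": 0, "ty": 0, "tz": -6, "twist": 0},
    {"tx": 0, "ty": 0, "tz": -6, "twist": 0},
  ],
)

```text
t: 4.33
position: [0.5842, 0.1819, 0.2123]
eef_rot: [-2.221, 2.221, -0.001]
force: [0.4, -0.1, -1.2]
grip_width: 0.0427
```

Run:
```python
from h import *
go()
shot("scene","s3",(100,260,130,290),3.15)
```

```text
t 4.3333 pos [0.5842 0.1819 0.2123] xaz -89.98859580098096 tilt 0.04744954357160811 w 0.04265460111738119 F [ 0.3817 -0.0544 -1.1986] twist 0.0019006998365066845
```

View pics/s3.png

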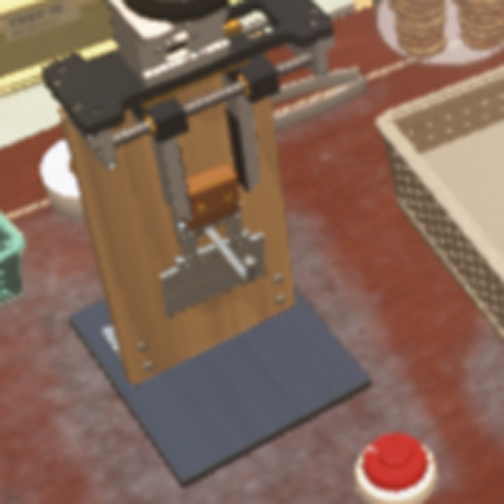

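Emit:
jog_arm(
  commands=[
    {"tx": 0, "ty": 6, "tz": 0, "twist": 0},
    {"tx": 0, "ty": 14, "tz": 0, "twist": 0},
    {"tx": 0, "ty": 22, "tz": 0, "twist": 0},
    {"tx": 0, "ty": 30, "tz": 0, "twist": 0},
    {"tx": 0, "ty": 36, "tz": 0, "twist": 0},
    {"tx": 0, "ty": 40, "tz": 0, "twist": 0},
    {"tx": 0, "ty": 40, "tz": 3, "twist": 0},
    {"tx": 0, "ty": 40, "tz": 6.5, "twist": 0},
    {"tx": 0, "ty": 40, "tz": 6.5, "twist": 0},
  ],
)

```text
t: 5.13
position: [0.5444, 0.182, 0.2049]
eef_rot: [-2.221, 2.221, -0.0]
force: [-0.2, -0.1, 5.1]
grip_width: 0.0422
```

Run:
```python
from h import *
go()
shot("scene","s4",(100,260,130,290),3.15)
```

```text
t 5.1333 pos [0.5444 0.182  0.2049] xaz -89.99313605922434 tilt 0.04963280022092202 w 0.04218479081995865 F [-0.209  -0.1373  5.1313] twist 0.001143990129276536
```

View pics/s4.png

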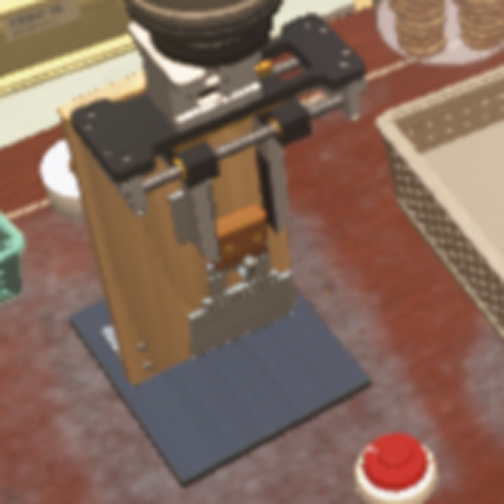

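Emit:
jog_arm(
  commands=[
    {"tx": 0, "ty": 0, "tz": -1, "twist": 0},
    {"tx": 0, "ty": 0, "tz": -1, "twist": 0},
    {"tx": 0, "ty": 0, "tz": -1, "twist": 0},
    {"tx": 0, "ty": -3, "tz": -1, "twist": 0},
    {"tx": 0, "ty": -6, "tz": 8, "twist": 0},
    {"tx": 0, "ty": -6, "tz": 18, "twist": 0},
    {"tx": 0, "ty": -6, "tz": 22, "twist": 0},
    {"tx": 0, "ty": -6, "tz": 22, "twist": 0},
  ],
  claw=58,
)

```text
t: 5.85
position: [0.5491, 0.1814, 0.1811]
eef_rot: [2.22, -2.219, -0.002]
force: [-0.4, -0.8, 0.6]
grip_width: 0.0577
```

Run:
```python
from h import *
go()
shot("scene","s5",(130,230,170,270),5)
```

```text
t 5.85 pos [0.5491 0.1814 0.1811] xaz -89.98178782895697 tilt 0.14905909057392355 w 0.05770131983366793 F [-0.4381 -0.7788  0.6278] twist 0.003035361840505383
```

View pics/s5.png

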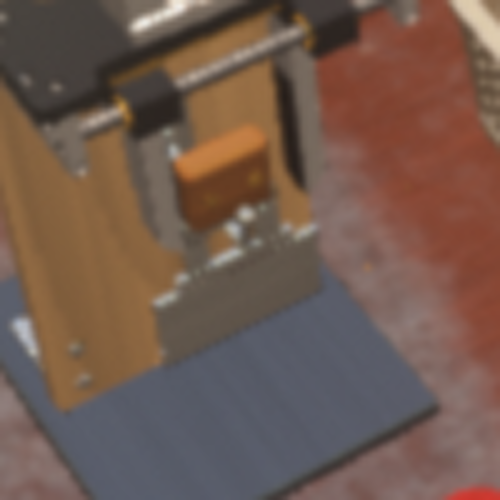

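Run:
```python
from h import *
f=lambda u,v:(130+(u+.5)/5-.5,170+(v+.5)/5-.5)
for u in ((182,181),(267,143),(178,158),(258,125)): print(plane("scene",*f(*u),.221))
for u in ((167,365),(322,290)): print(plane("scene",*f(*u),.101))
print(plane("scene",*f(242,214),.194))
```

```text
[0.544  0.2077 0.221 ]
[0.5431 0.1668 0.221 ]
[0.557  0.2027 0.221 ]
[0.5549 0.1647 0.221 ]
[0.5521 0.2272 0.101 ]
[0.5507 0.1458 0.101 ]
[0.5357 0.1863 0.194 ]
```

Emit:
jog_arm(
  commands=[
    {"tx": 0, "ty": -1, "tz": 0, "twist": 0},
    {"tx": 0, "ty": -1, "tz": 0, "twist": 0},
    {"tx": 0, "ty": -1, "tz": 0, "twist": 0},
    {"tx": 0, "ty": -1, "tz": 0, "twist": 0},
    {"tx": 0, "ty": -1, "tz": 1, "twist": 0},
    {"tx": 0, "ty": -3, "tz": 1.5, "twist": 0},
    {"tx": 0, "ty": -6, "tz": 1.8, "twist": 0},
    {"tx": 0, "ty": -9, "tz": 2.3, "twist": 0},
    {"tx": 0, "ty": -9, "tz": 2.3, "twist": 0},
  ],
  claw=30,
  force=3,
)

```text
t: 6.65
position: [0.5595, 0.1817, 0.1805]
eef_rot: [-2.221, 2.221, 0.0]
force: [-1.0, -0.7, 2.5]
grip_width: 0.0477
```

Run:
```python
from h import *
go()
shot("scene","s6",(130,230,170,270),5)
```

```text
t 6.65 pos [0.5595 0.1817 0.1805] xaz -90.00394498021495 tilt 0.011730180055158156 w 0.04769417329765639 F [-0.9859 -0.7287  2.4965] twist -0.0006574967024922292
```

View pics/s6.png

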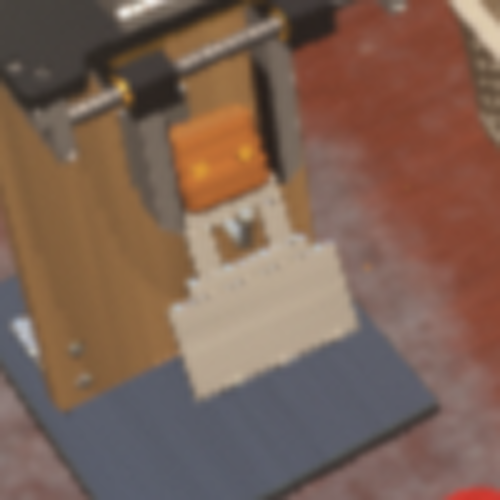

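```bash
cat >> h.py <<'E'
def model(h,th):
    th=np.radians(th); Z=np.array([np.sin(th),0,np.cos(th)]); X=np.array([np.cos(th),0,-np.sin(th)]); Y=np.array([0,1,0]); h=np.array(h)
    return dict(edgeL=h-100*.001*Z+.042*Y-.002*X,edgeR=h-.1*Z-.042*Y-.002*X,topL=h+.02*Z+.021*Y-.008*X,topR=h+.02*Z-.021*Y-.008*X,botL=h-.02*Z+.021*Y-.008*X,botR=h-.02*Z-.021*Y-.008*X,hole=h-.038*Z)
E
python3 - <<'E'
from h import *
inv=lambda p:(( np.array(p)-[130,170]+.5)*5-.5)
for th in (20,30,40):
    for h in ((.5595,.182,.199),):
        m=model(h,th); print(th,{k:inv(proj("scene",v)).round() for k,v in m.items()})
E
```

```text
20 {'edgeL': array([202., 396.]), 'edgeR': array([361., 315.]), 'topL': array([176., 157.]), 'topR': array([261., 117.]), 'botL': array([201., 234.]), 'botR': array([284., 194.]), 'hole': array([246., 241.])}
30 {'edgeL': array([217., 408.]), 'edgeR': array([378., 325.]), 'topL': array([172., 152.]), 'topR': array([257., 112.]), 'botL': array([203., 233.]), 'botR': array([287., 193.]), 'hole': array([252., 245.])}
40 {'edgeL': array([229., 415.]), 'edgeR': array([392., 331.]), 'topL': array([168., 148.]), 'topR': array([253., 109.]), 'botL': array([204., 231.]), 'botR': array([288., 191.]), 'hole': array([257., 247.])}
```

Run:
```python
from h import *
shot("scene","s7",(150,210,180,260),7.5)
s=bot.sense();print(s["grip_width"],s["force"])
shot("top","t7",(90,200,100,200),5)
```

```text
0.04758065342699456 [-0.0994 -1.1573  2.4796]
```

View pics/s7.png

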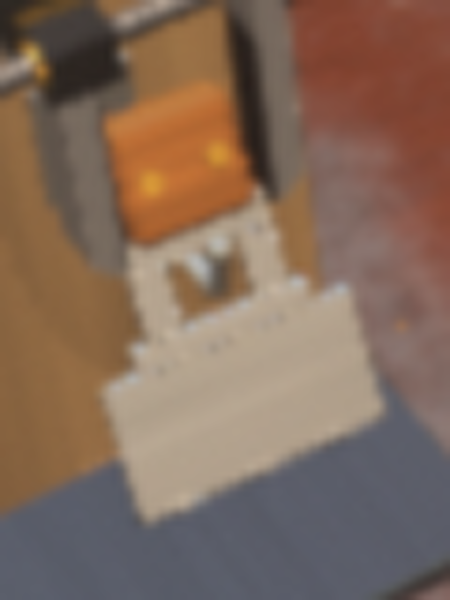

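View pics/t7.png

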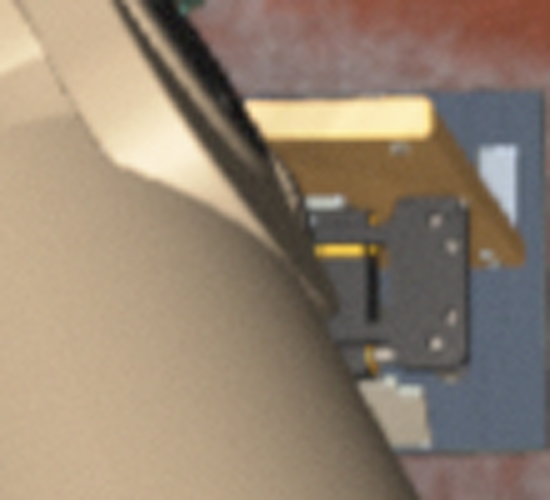

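Run:
```python
from h import *
fs=lambda u,v:(150+(u+.5)/7.5-.5,180+(v+.5)/7.5-.5)
ft=lambda u,v:(90+(u+.5)/5-.5,100+(v+.5)/5-.5)
print("edgeR",tri(fs(384,412),ft(430,446)))
print("shoulderR",tri(fs(350,285),ft(421,387)))
for th,h in ((40,(.566,.182,.205)),(50,(.568,.182,.2)),(50,(.574,.182,.2)),(60,(.574,.182,.195))):
    m=model(h,th);print(th,h,{k:((proj("scene",v)-[150,180]+.5)*7.5-.5).round() for k,v in m.items()})
```

```text
edgeR (array([0.5165, 0.145 , 0.1083]), np.float64(0.003468208862551375))
shoulderR (array([0.5403, 0.1417, 0.1439]), np.float64(0.0006727359501047923))
40 (0.566, 0.182, 0.205) {'edgeL': array([181., 521.]), 'edgeR': array([426., 395.]), 'topL': array([ 89., 120.]), 'topR': array([217.,  61.]), 'botL': array([143., 245.]), 'botR': array([270., 185.]), 'hole': array([223., 269.])}
50 (0.568, 0.182, 0.2) {'edgeL': array([195., 527.]), 'edgeR': array([442., 400.]), 'topL': array([ 83., 124.]), 'topR': array([210.,  66.]), 'botL': array([143., 247.]), 'botR': array([270., 187.]), 'hole': array([227., 275.])}
50 (0.574, 0.182, 0.2) {'edgeL': array([185., 514.]), 'edgeR': array([432., 388.]), 'topL': array([ 73., 112.]), 'topR': array([200.,  54.]), 'botL': array([133., 235.]), 'botR': array([259., 175.]), 'hole': array([217., 263.])}
60 (0.574, 0.182, 0.195) {'edgeL': array([198., 516.]), 'edgeR': array([447., 388.]), 'topL': array([ 71., 122.]), 'topR': array([198.,  65.]), 'botL': array([135., 240.]), 'botR': array([261., 180.]), 'hole': array([223., 270.])}
```

Emit:
jog_arm(
  commands=[
    {"tx": 0, "ty": 0, "tz": -2, "twist": 0},
    {"tx": 0, "ty": 0, "tz": -2, "twist": 0},
    {"tx": 0, "ty": 4, "tz": -2, "twist": 0},
    {"tx": 0, "ty": 9, "tz": -2, "twist": 0},
    {"tx": 0, "ty": 9, "tz": -2, "twist": 0},
    {"tx": 0, "ty": 9, "tz": -2, "twist": 0},
  ],
  claw=62,
)

```text
t: 7.3
position: [0.5496, 0.1818, 0.1828]
eef_rot: [-2.222, 2.221, -0.0]
force: [0.0, -0.2, 0.3]
grip_width: 0.0621
```

Run:
```python
from h import *
go()
shot("scene","s8",(150,210,180,260),7.5)
shot("top","t8",(90,200,100,200),5)
```

```text
t 7.3 pos [0.5496 0.1818 0.1828] xaz -89.96947765383264 tilt 0.008964333860846475 w 0.06205090516681999 F [ 0.0238 -0.2002  0.3076] twist 0.00508705769455986
```

View pics/s8.png

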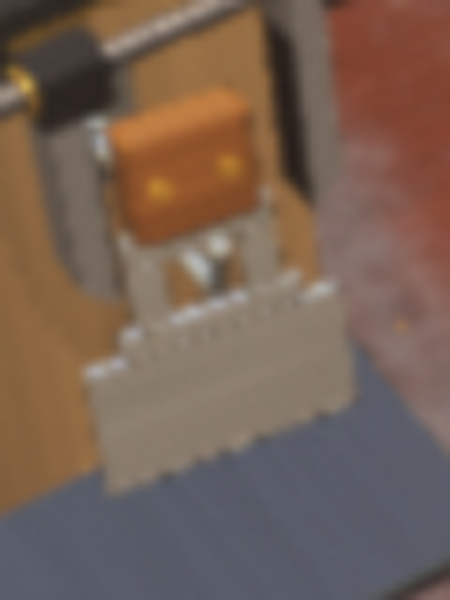

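View pics/t8.png

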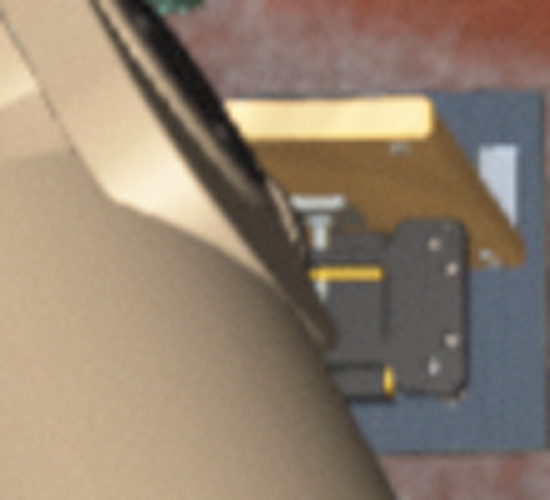

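Emit:
jog_arm(
  commands=[
    {"tx": 0, "ty": 0, "tz": 0, "twist": 0},
    {"tx": 0, "ty": 0, "tz": 0, "twist": 0},
    {"tx": 0, "ty": 0, "tz": 0, "twist": 0},
    {"tx": 0, "ty": 0, "tz": 0, "twist": 0},
    {"tx": 0, "ty": 0, "tz": 0, "twist": 0},
    {"tx": 0, "ty": 0, "tz": 0, "twist": 0},
  ],
)

```text
t: 7.9
position: [0.55, 0.1818, 0.1827]
eef_rot: [-2.222, 2.221, 0.0]
force: [-1.1, -0.3, -0.5]
grip_width: 0.0617
```

Run:
```python
from h import *
shot("scene","s9",(150,210,180,260),7.5)
inv=lambda p:((np.array(p)-[150,180]+.5)*7.5-.5)
for th,h in ((0,(.555,.182,.201)),(10,(.555,.182,.201)),(10,(.56,.182,.201))):
    m=model(h,th);print(th,h,{k:inv(proj("scene",v)).round() for k,v in m.items()})
```

```text
0 (0.555, 0.182, 0.201) {'edgeL': array([109., 466.]), 'edgeR': array([345., 348.]), 'topL': array([133., 184.]), 'topR': array([262., 124.]), 'botL': array([149., 277.]), 'botR': array([274., 217.]), 'hole': array([205., 270.])}
10 (0.555, 0.182, 0.201) {'edgeL': array([135., 499.]), 'edgeR': array([373., 378.]), 'topL': array([127., 173.]), 'topR': array([255., 114.]), 'botL': array([154., 280.]), 'botR': array([279., 219.]), 'hole': array([216., 282.])}
10 (0.56, 0.182, 0.201) {'edgeL': array([127., 488.]), 'edgeR': array([365., 368.]), 'topL': array([118., 163.]), 'topR': array([247., 104.]), 'botL': array([146., 269.]), 'botR': array([271., 209.]), 'hole': array([208., 272.])}
```

View pics/s9.png

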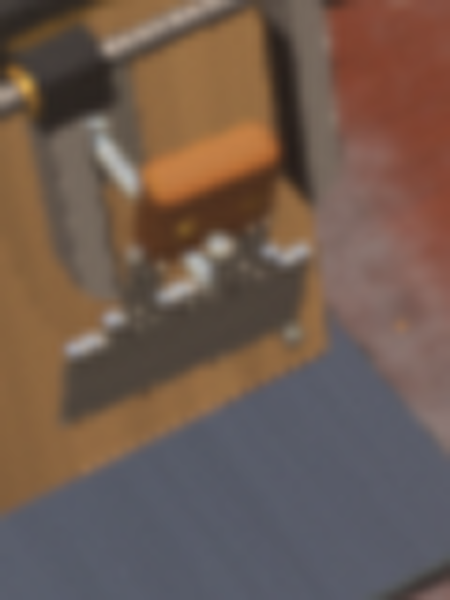

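Emit:
jog_arm(
  commands=[
    {"tx": 0, "ty": 0, "tz": 1, "twist": 0},
    {"tx": 0, "ty": 0, "tz": 1, "twist": 0},
    {"tx": 0, "ty": 0, "tz": 1, "twist": 0},
    {"tx": 0, "ty": 0, "tz": 1, "twist": 0},
    {"tx": 0, "ty": 0, "tz": 1, "twist": 0},
    {"tx": 0, "ty": 0, "tz": 1, "twist": 0},
  ],
  claw=30,
  force=10,
)

```text
t: 8.45
position: [0.55, 0.1818, 0.1818]
eef_rot: [-2.221, 2.221, -0.0]
force: [0.4, -0.7, 0.7]
grip_width: 0.0466
```

Run:
```python
from h import *
go()
shot("scene","s10",(150,210,180,260),7.5)
```

```text
t 8.45 pos [0.55   0.1818 0.1818] xaz -89.9892187025817 tilt 0.012906012948798168 w 0.046573997678495654 F [ 0.3632 -0.6627  0.6901] twist 0.0017968829030508005
```

View pics/s10.png

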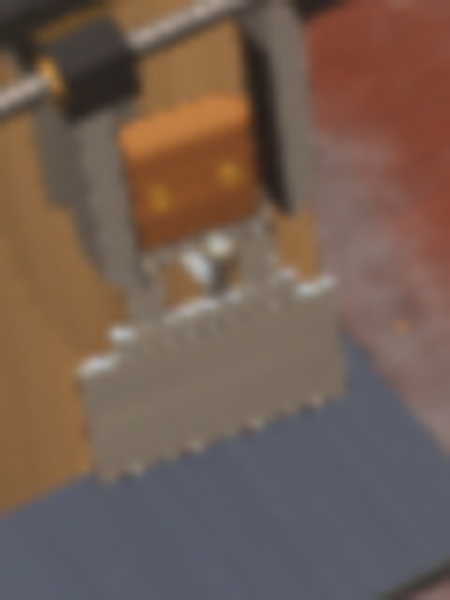

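Emit:
jog_arm(
  commands=[
    {"tx": 0, "ty": 0, "tz": 0, "twist": 0},
    {"tx": 0, "ty": 0, "tz": 0, "twist": 0},
    {"tx": 0, "ty": 0, "tz": 0, "twist": 0},
    {"tx": 0, "ty": 0, "tz": 0, "twist": 0},
    {"tx": 0, "ty": 0, "tz": 0, "twist": 0},
    {"tx": 0, "ty": 0, "tz": 0, "twist": 0},
  ],
)

```text
t: 9.0
position: [0.55, 0.1817, 0.1817]
eef_rot: [-2.222, 2.221, 0.0]
force: [0.6, -0.7, 0.4]
grip_width: 0.0466
```

Run:
```python
from h import *
go()
shot("scene","s11",(150,210,180,260),7.5)
```

```text
t 9.0 pos [0.55   0.1817 0.1817] xaz -89.98889065236834 tilt 0.0046821711177984894 w 0.04664811104090493 F [ 0.5928 -0.708   0.4383] twist 0.0018515579386099528
```

View pics/s11.png

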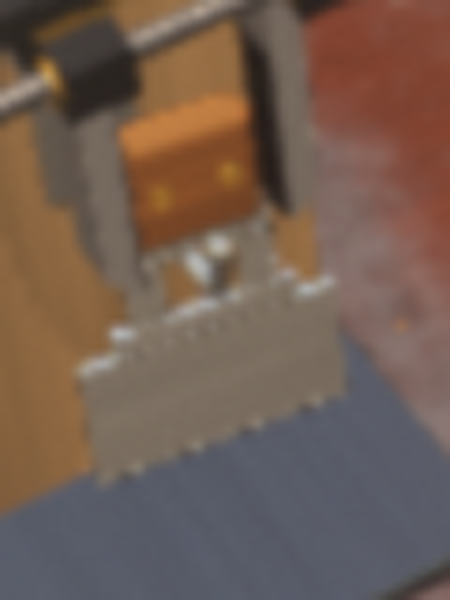

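```bash
cat >> h.py <<'E'
import cv2
LOC=dict(eL=(-2,42,-62),eR=(-2,-42,-62),sL=(0,42,-19),sR=(0,-42,-19),bL=(-8,21,18),bR=(-8,-21,18),fL=(-8,21,58),fR=(-8,-21,58))
def pnp(px,org,f,n="scene"):
    K,p,M=cal(n); ks=list(px)
    obj=np.array([LOC[k] for k in ks],float)/1000
    im=np.array([[org[0]+(u+.5)/f-.5,org[1]+(v+.5)/f-.5] for u,v in (px[k] for k in ks)])
    # initial guess: hanging at hook
    C=np.diag([1,-1,-1.])@M.T
    r0=cv2.Rodrigues(C)[0]; t0=C@(np.array([.55,.182,.163])-p)
    ok,r,t=cv2.solvePnP(obj,im,K,None,r0.copy(),t0.reshape(3,1).copy(),True,cv2.SOLVEPNP_ITERATIVE)
    Rw=C.T@cv2.Rodrigues(r)[0]; pos=C.T@t.ravel()+p
    e=cv2.projectPoints(obj,r,t,K,None)[0].reshape(-1,2)-im
    eu=R.from_matrix(Rw).as_euler("ZYX",degrees=True)
    print("hole",pos,"handle",pos+Rw@[0,0,.038],"edge",pos+Rw@[0,0,-.062],"yaw,pitch,roll",eu); print((e*f).round().tolist())
E
python3 - <<'E'
from h import *
pnp(dict(eL=(97,484),eR=(347,392),sL=(80,375),sR=(335,288),bL=(137,250),bR=(260,212),fL=(125,152),fR=(250,122)),(150,180),7.5)
print("s7");pnp(dict(eL=(148,523),eR=(384,412),sL=(104,385),sR=(350,288),bL=(132,245),bR=(254,195)),(150,180),7.5)
E
```

```text
hole [0.579  0.1743 0.133 ] handle [0.5872 0.1706 0.17  ] edge [0.5658 0.1803 0.0728] yaw,pitch,roll [-5.0453 12.8286  4.5206]
[[3.0, -3.0], [-2.0, 4.0], [-0.0, -7.0], [-5.0, -3.0], [1.0, 12.0], [6.0, 8.0], [-4.0, -0.0], [1.0, -11.0]]
s7
hole [0.5578 0.1814 0.1573] handle [0.5816 0.1784 0.1867] edge [0.5188 0.1863 0.1094] yaw,pitch,roll [ 6.5446 38.4822  8.6622]
[[1.0, -3.0], [5.0, 3.0], [-4.0, 1.0], [-7.0, -3.0], [2.0, 0.0], [3.0, 2.0]]
```

```bash
cat >> h.py <<'E'
from scipy.optimize import least_squares
def fit(px,org,f,prior=(.55,.184,.163),sig=(.006,.004,.003)):
    ks=list(px); obj=np.array([LOC[k] for k in ks])/1000
    im=np.array([[org[0]+(u+.5)/f-.5,org[1]+(v+.5)/f-.5] for u,v in (px[k] for k in ks)])
    K,p,M=cal("scene")
    def res(q):
        W=obj@R.from_euler("ZYX",q[3:]).as_matrix().T+q[:3]
        c=((W-p)@M)*[1,-1,-1]; uv=(c@K.T); uv=uv[:,:2]/uv[:,2:]
        return np.r_[(uv-im).ravel()/0.6,(q[:3]-prior)/sig]
    r=least_squares(res,np.r_[prior,0,.2,0],loss="soft_l1"); q=r.x; Z=R.from_euler("ZYX",q[3:]).as_matrix()[:,2]
    print("hole",q[:3],"handle",q[:3]+.038*Z,"edge",q[:3]-.062*Z,"ypr",np.degrees(q[3:]),"cost",r.cost)
E
python3 - <<'E'
from h import *
print("s11");fit(dict(eL=(97,484),eR=(347,392),sL=(80,375),sR=(335,288),bL=(137,250),bR=(260,212),fL=(125,152),fR=(250,122)),(150,180),7.5)
print("s7");fit(dict(eL=(148,523),eR=(384,412),sL=(104,385),sR=(350,288),bL=(132,245),bR=(254,195)),(150,180),7.5)
E
```

```text
s11
hole [0.5542 0.1844 0.1628] handle [0.561  0.1811 0.2   ] edge [0.5431 0.1898 0.102 ] ypr [-4.0533 10.696   4.2614] cost 9.155772669257756
s7
hole [0.553  0.1836 0.1634] handle [0.5767 0.1806 0.1929] edge [0.5143 0.1886 0.1152] ypr [ 8.1894 37.9959  9.645 ] cost 2.5977554498055957
```

Emit:
jog_arm(
  commands=[
    {"tx": 0, "ty": 0, "tz": 0, "twist": 0},
    {"tx": 0, "ty": -3, "tz": 0, "twist": 0},
    {"tx": 0, "ty": -6, "tz": 0, "twist": 0},
    {"tx": 0, "ty": -6, "tz": 0, "twist": 0},
    {"tx": 0, "ty": -6, "tz": 0, "twist": 0},
    {"tx": 0, "ty": -6, "tz": 0, "twist": 0},
    {"tx": 0, "ty": -6, "tz": 0, "twist": 0},
    {"tx": 0, "ty": -6, "tz": 0, "twist": 0},
    {"tx": 0, "ty": -6, "tz": 0, "twist": 0},
    {"tx": 0, "ty": -6, "tz": 0, "twist": 0},
  ],
  claw=54,
)

```text
t: 9.88
position: [0.5559, 0.1817, 0.1817]
eef_rot: [2.222, -2.221, -0.0]
force: [-0.1, -0.1, -0.9]
grip_width: 0.0542
```

Run:
```python
from h import *
go()
shot("scene","s12",(150,210,180,260),7.5)
shot("scene","s13",(150,210,180,260),7.5)
a=cv2.imread("pics/s12.png");b=cv2.imread("pics/s13.png");cv2.imwrite("pics/s12b.png",cv2.resize(np.hstack([a,b]),(800,533)))
```

```text
t 9.8833 pos [0.5559 0.1817 0.1817] xaz -89.98782646180702 tilt 0.0016967388886100936 w 0.0542101801557152 F [-0.1049 -0.0518 -0.885 ] twist 0.002028923032163732
```

View pics/s12b.png

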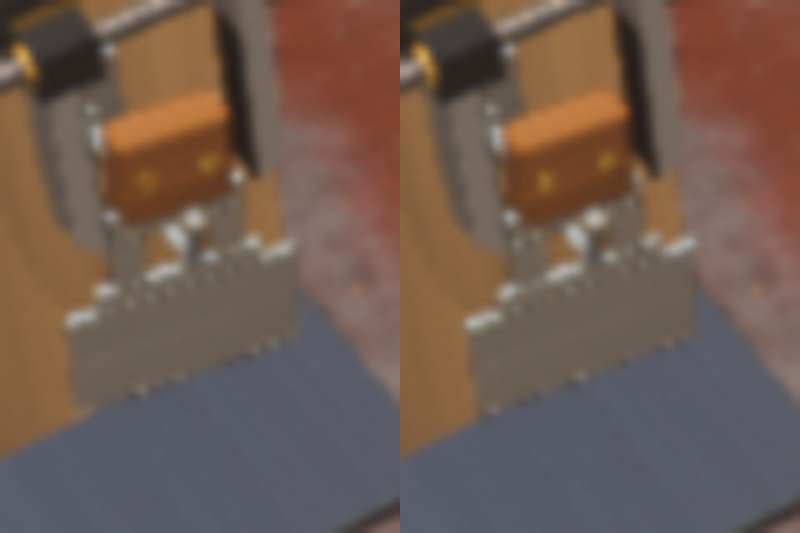

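Run:
```python
from h import *
fit(dict(eL=(96,469),eR=(332,371),sL=(78,366),sR=(326,276),bL=(129,250),bR=(264,208),fL=(120,165),fR=(257,130)),(150,180),7.5)
```

```text
hole [0.5566 0.1845 0.163 ] handle [0.5593 0.1824 0.2008] edge [0.5521 0.1879 0.1012] ypr [-4.0106  4.3431  2.8557] cost 10.821502850330937
```

Emit:
jog_arm(
  commands=[
    {"tx": -1, "ty": -2, "tz": 0, "twist": 0},
    {"tx": -1, "ty": -2, "tz": 0, "twist": 0},
    {"tx": -1, "ty": -2, "tz": 0, "twist": 0},
    {"tx": -1, "ty": -2, "tz": 0, "twist": 0},
    {"tx": -1, "ty": -2, "tz": 0, "twist": 0},
    {"tx": -1, "ty": -2, "tz": 0, "twist": 0},
  ],
  claw=30,
  force=12,
)

```text
t: 10.48
position: [0.5581, 0.1828, 0.1818]
eef_rot: [-2.222, 2.221, -0.0]
force: [1.4, 0.4, 0.5]
grip_width: 0.0465
```

Emit:
jog_arm(
  commands=[
    {"tx": 0, "ty": 0, "tz": 0, "twist": 0},
    {"tx": 0, "ty": -1, "tz": -5, "twist": 0},
    {"tx": 0, "ty": -1, "tz": -9, "twist": 0},
    {"tx": 0, "ty": -1, "tz": -9, "twist": 0},
  ],
  claw=50,
)

```text
t: 10.82
position: [0.5593, 0.1829, 0.1917]
eef_rot: [-2.221, 2.221, -0.001]
force: [0.3, -0.9, -0.6]
grip_width: 0.0501
```

Emit:
jog_arm(
  commands=[
    {"tx": 0, "ty": 0, "tz": 0, "twist": 0},
    {"tx": 0, "ty": 0, "tz": 0, "twist": 0},
    {"tx": 0, "ty": 0, "tz": 0, "twist": 0},
    {"tx": 0, "ty": 0, "tz": 0, "twist": 0},
    {"tx": 0, "ty": 0, "tz": 0, "twist": 0},
  ],
  claw=30,
  force=8,
)

```text
t: 11.23
position: [0.559, 0.1827, 0.1907]
eef_rot: [-2.222, 2.221, -0.0]
force: [0.9, -0.1, 1.8]
grip_width: 0.0425
```

Run:
```python
from h import *
go()
shot("scene","s14",(150,210,180,260),7.5)
```

```text
t 11.2333 pos [0.559  0.1827 0.1907] xaz -89.99253180370313 tilt 0.004482926237542776 w 0.042464069046525645 F [ 0.9497 -0.0667  1.8343] twist 0.001244699382811613
```

View pics/s14.png

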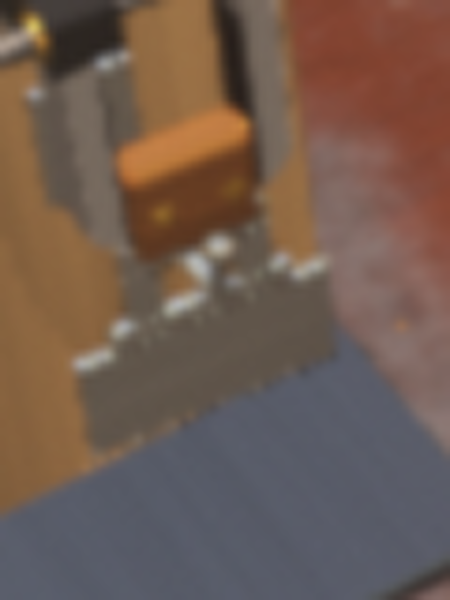

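Emit:
jog_arm(
  commands=[
    {"tx": 0, "ty": 0, "tz": -3, "twist": 0},
    {"tx": 0, "ty": 3, "tz": -3, "twist": 0},
    {"tx": 0, "ty": 6, "tz": -3, "twist": 0},
    {"tx": 0, "ty": 6, "tz": 0.5, "twist": 0},
    {"tx": 0, "ty": 6, "tz": 1.5, "twist": 0},
    {"tx": 0, "ty": 4, "tz": 1.5, "twist": 0},
    {"tx": 0, "ty": 0, "tz": 1.8, "twist": 0},
    {"tx": 0, "ty": -3, "tz": 2.2, "twist": 0},
    {"tx": 0, "ty": -6, "tz": 3.2, "twist": 0},
    {"tx": 0, "ty": -9, "tz": 4.3, "twist": 0},
    {"tx": 0, "ty": -11, "tz": 5, "twist": 0},
    {"tx": 0, "ty": -11, "tz": 5, "twist": 0},
  ],
  force=5,
)

```text
t: 12.28
position: [0.5704, 0.1826, 0.1854]
eef_rot: [2.221, -2.222, -0.0]
force: [0.0, -0.5, 0.8]
grip_width: 0.0417
```

Run:
```python
from h import *
go()
shot("scene","s15",(150,210,180,260),7.5)
```

```text
t 12.2833 pos [0.5704 0.1826 0.1854] xaz -90.00433759737831 tilt 0.005950853273765161 w 0.04172005325370837 F [ 0.0259 -0.47    0.8429] twist -0.0007229328963849942
```

View pics/s15.png

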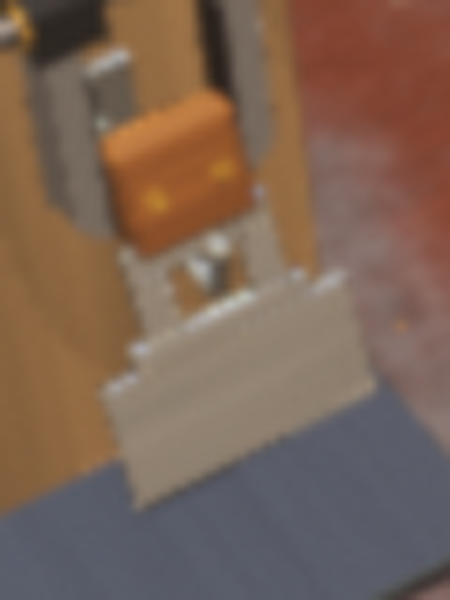

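Run:
```python
from h import *
fit(dict(eL=(138,508),eR=(376,385),sL=(107,387),sR=(348,278),bL=(138,257),bR=(257,208)),(150,180),7.5)
fit(dict(eL=(138,508),eR=(376,385),sL=(107,387),sR=(348,278)),(150,180),7.5)
```

```text
hole [0.5528 0.1828 0.1632] handle [0.5662 0.1823 0.1987] edge [0.531  0.1836 0.1051] ypr [-0.2617 20.6287  0.7019] cost 5.175011213893095
hole [0.5492 0.1811 0.1632] handle [0.5589 0.1798 0.1999] edge [0.5335 0.1831 0.1033] ypr [ 1.6553 14.6727  2.3334] cost 1.1663821723825243
```

Emit:
jog_arm(
  commands=[
    {"tx": 0, "ty": 0, "tz": 1, "twist": 0},
    {"tx": 0, "ty": -2.5, "tz": 2, "twist": 0},
    {"tx": 0, "ty": -5, "tz": 3, "twist": 0},
    {"tx": 0, "ty": -7.5, "tz": 4.5, "twist": 0},
    {"tx": 0, "ty": -9.5, "tz": 6, "twist": 0},
    {"tx": 0, "ty": -9.5, "tz": 6.5, "twist": 0},
  ],
)

```text
t: 12.83
position: [0.58, 0.1827, 0.179]
eef_rot: [-2.221, 2.221, -0.0]
force: [1.4, -0.2, 5.3]
grip_width: 0.042
```

Run:
```python
from h import *
go()
shot("scene","s16",(150,210,180,260),7.5)
```

```text
t 12.8333 pos [0.58   0.1827 0.179 ] xaz -90.00094794704738 tilt 0.0202210885103058 w 0.04202190824948855 F [ 1.3871 -0.2252  5.2885] twist -0.0001579911745632027
```

View pics/s16.png

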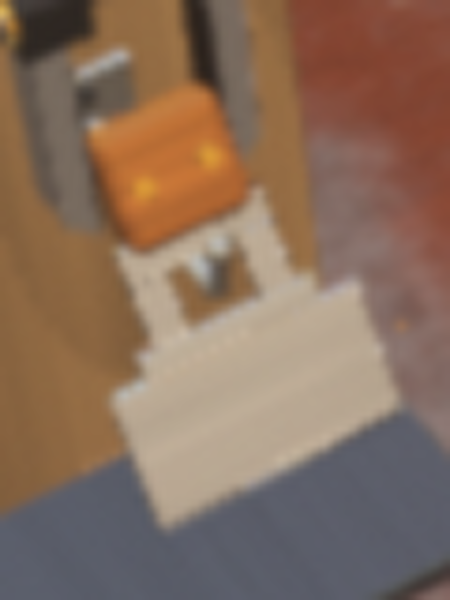

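Run:
```python
from h import *
fit(dict(eL=(163,527),eR=(402,405),sL=(113,397),sR=(360,283),bL=(140,252),bR=(248,205)),(150,180),7.5)
fit(dict(eL=(163,527),eR=(402,405),sL=(113,397),sR=(360,283)),(150,180),7.5)
m=lambda th:None
```

```text
hole [0.5503 0.1822 0.1629] handle [0.5728 0.1812 0.1935] edge [0.5135 0.1838 0.113 ] ypr [ 3.3141 36.2307  3.4357] cost 4.772885660087436
hole [0.5482 0.1813 0.1631] handle [0.5672 0.1805 0.196 ] edge [0.5172 0.1825 0.1094] ypr [ 1.0622 29.9847  1.6829] cost 0.5101906849172066
```

Emit:
jog_arm(
  commands=[
    {"tx": 0, "ty": 0, "tz": -2, "twist": 0},
    {"tx": 0, "ty": 0, "tz": -5.5, "twist": 0},
    {"tx": 0, "ty": 3, "tz": -5.5, "twist": 0},
    {"tx": 0, "ty": 6, "tz": -5.5, "twist": 0},
    {"tx": 0, "ty": 8, "tz": -5.5, "twist": 0},
    {"tx": 0, "ty": 8, "tz": -2, "twist": 0},
    {"tx": 0, "ty": 8, "tz": 1, "twist": 0},
    {"tx": 0, "ty": 5, "tz": 3, "twist": 0},
    {"tx": 0, "ty": 3, "tz": 4.5, "twist": 0},
    {"tx": 0, "ty": 1, "tz": 6, "twist": 0},
    {"tx": 0, "ty": 1, "tz": 6, "twist": 0},
  ],
  force=8,
)

```text
t: 13.8
position: [0.5787, 0.1827, 0.1727]
eef_rot: [2.221, -2.221, -0.001]
force: [-0.5, -0.2, 1.3]
grip_width: 0.0421
```

Run:
```python
from h import *
go()
shot("scene","s17",(150,210,180,260),7.5)
```

```text
t 13.8 pos [0.5787 0.1827 0.1727] xaz -89.99460400155992 tilt 0.032871513257892844 w 0.04207234223810627 F [-0.5222 -0.2474  1.2529] twist 0.0008993330733465162
```

View pics/s17.png

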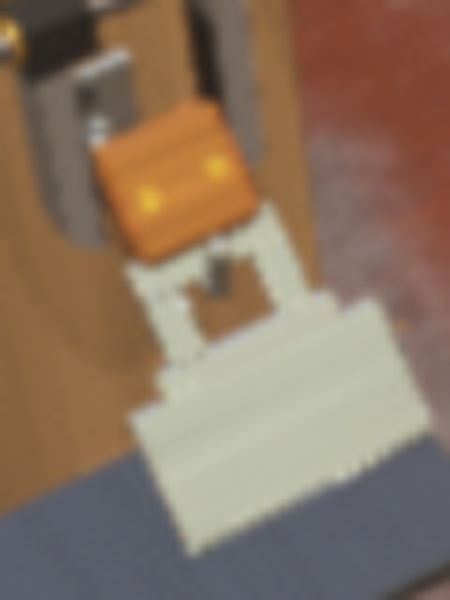

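Run:
```python
from h import *
d=dict(eL=(190,555),eR=(434,430),sL=(132,415),sR=(378,298),bL=(150,265),bR=(262,215))
fit(d,(150,180),7.5,prior=(.545,.182,.163))
d.pop("bL");d.pop("bR");fit(d,(150,180),7.5,prior=(.545,.182,.163))
```

```text
hole [0.5411 0.182  0.1627] handle [0.5697 0.181  0.1878] edge [0.4945 0.1835 0.1219] ypr [ 4.6865 48.5737  4.9684] cost 3.7887673251754768
hole [0.5402 0.1812 0.1628] handle [0.5663 0.1803 0.1904] edge [0.4976 0.1825 0.1178] ypr [ 2.0988 43.3746  2.6838] cost 1.1319757151395284
```

Emit:
jog_arm(
  commands=[
    {"tx": 0, "ty": 0, "tz": 0, "twist": 0},
    {"tx": 0, "ty": 0, "tz": 0, "twist": 0},
    {"tx": 0, "ty": 0, "tz": -1.5, "twist": 0},
    {"tx": 0, "ty": 1, "tz": -3.5, "twist": 0},
    {"tx": 0, "ty": 3, "tz": -4, "twist": 0},
    {"tx": 0, "ty": 4, "tz": -6, "twist": 0},
    {"tx": 0, "ty": 5, "tz": -9, "twist": 0},
    {"tx": 0, "ty": 5, "tz": -9, "twist": 0},
  ],
  force=12,
)

```text
t: 14.52
position: [0.5735, 0.1828, 0.1829]
eef_rot: [-2.221, 2.221, -0.001]
force: [-0.2, -0.0, -0.4]
grip_width: 0.0419
```

Run:
```python
from h import *
go()
shot("scene","s18",(150,210,180,260),7.5)
```

```text
t 14.5167 pos [0.5735 0.1828 0.1829] xaz -89.98384601144107 tilt 0.0465900343364362 w 0.04194419088419993 F [-0.2015 -0.0333 -0.4114] twist 0.0026923314264877263
```

View pics/s18.png

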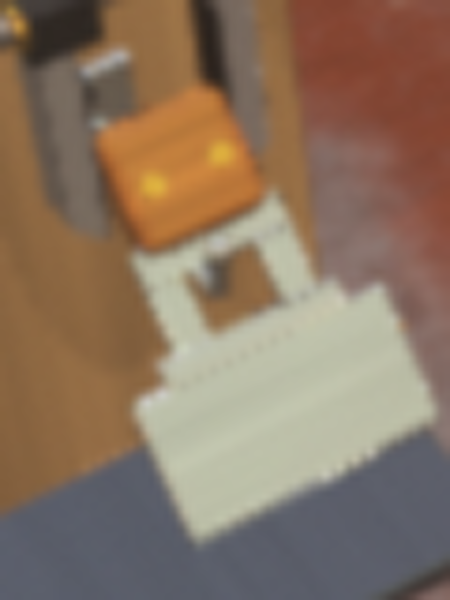

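Emit:
jog_arm(
  commands=[
    {"tx": -1, "ty": 0, "tz": -2, "twist": 0},
    {"tx": -2, "ty": 1, "tz": -5, "twist": 0},
    {"tx": -2, "ty": 1.5, "tz": -8, "twist": 0},
    {"tx": -2, "ty": 2, "tz": -11, "twist": 0},
    {"tx": -2, "ty": 2, "tz": -11, "twist": 0},
  ],
)

```text
t: 14.98
position: [0.5717, 0.1849, 0.194]
eef_rot: [-2.221, 2.221, -0.001]
force: [-0.1, -0.1, -0.8]
grip_width: 0.0418
```

Run:
```python
from h import *
go()
shot("scene","s19",(150,210,180,260),7.5)
```

```text
t 14.9833 pos [0.5717 0.1849 0.194 ] xaz -89.98713147640375 tilt 0.05533522579619219 w 0.041838616435144624 F [-0.0787 -0.1287 -0.7838] twist 0.002144753932708928
```

View pics/s19.png

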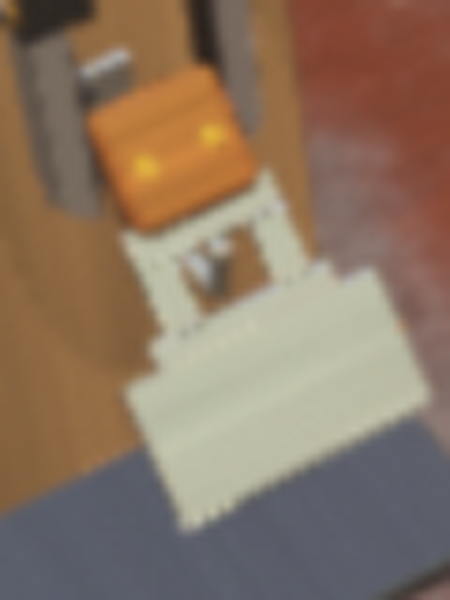

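Emit:
jog_arm(
  commands=[
    {"tx": 0, "ty": 0.5, "tz": -3, "twist": 0},
    {"tx": 0, "ty": 1, "tz": -6, "twist": 0},
    {"tx": 0, "ty": 1.5, "tz": -9, "twist": 0},
    {"tx": 0, "ty": 2, "tz": -12, "twist": 0},
    {"tx": 0, "ty": 2, "tz": -12, "twist": 0},
  ],
)

```text
t: 15.45
position: [0.5696, 0.1849, 0.206]
eef_rot: [-2.221, 2.221, -0.001]
force: [0.5, 0.4, -0.9]
grip_width: 0.0418
```

Run:
```python
from h import *
go()
shot("scene","s20",(150,210,180,260),7.5)
```

```text
t 15.45 pos [0.5696 0.1849 0.206 ] xaz -89.98733858589831 tilt 0.049904730707702905 w 0.04179428814709424 F [ 0.4845  0.3712 -0.8807] twist 0.002110235683614311
```

View pics/s20.png

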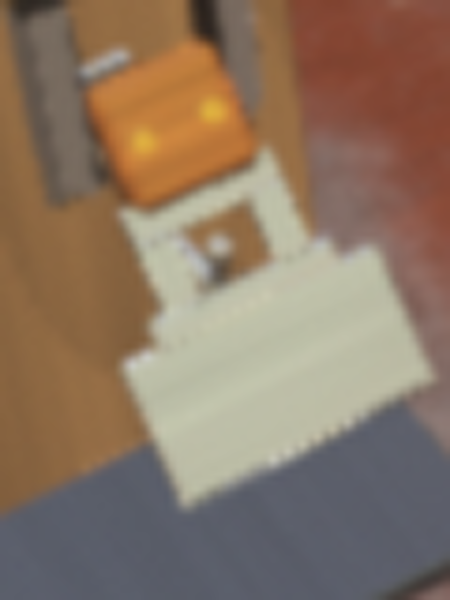

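Emit:
jog_arm(
  commands=[
    {"tx": 0, "ty": 0.5, "tz": -3, "twist": 0},
    {"tx": 0, "ty": 1, "tz": -6, "twist": 0},
    {"tx": 0, "ty": 1.5, "tz": -10, "twist": 0},
    {"tx": 0, "ty": 2, "tz": -14, "twist": 0},
    {"tx": 0, "ty": 2.5, "tz": -20, "twist": 0},
    {"tx": 0, "ty": 2.5, "tz": -30, "twist": 0},
    {"tx": 0, "ty": 2.5, "tz": -45, "twist": 0},
    {"tx": 0, "ty": 2.5, "tz": -65, "twist": 0},
    {"tx": 0, "ty": 2.5, "tz": -90, "twist": 0},
    {"tx": 0, "ty": 2.5, "tz": -120, "twist": 0},
    {"tx": 0, "ty": 2.5, "tz": -120, "twist": 0},
  ],
)

```text
t: 16.42
position: [0.5686, 0.1858, 0.3317]
eef_rot: [-2.217, 2.216, -0.005]
force: [0.7, 0.3, -0.3]
grip_width: 0.0419
```

Run:
```python
from h import *
c=np.mean([plane("top",*u,.099)[:2] for u in ((243,117),(367,122),(364,222),(236,218))],axis=0); print("basket",c)
go((c[0]+.03,c[1],.326))
shot("scene","s21",(60,460,90,390),2)
```

```text
basket [ 0.5597 -0.1707]
t 16.4167 pos [0.5686 0.1858 0.3317] xaz -89.98297109155614 tilt 0.4333631005017845 w 0.04188176623708822 F [ 0.6781  0.314  -0.2747] twist 0.002838151407310363
(np.float64(0.5896730061351707), np.float64(-0.17068480796625954), 0.326) -> [356.4929 -20.9245   4.9845]
```

View pics/s21.png

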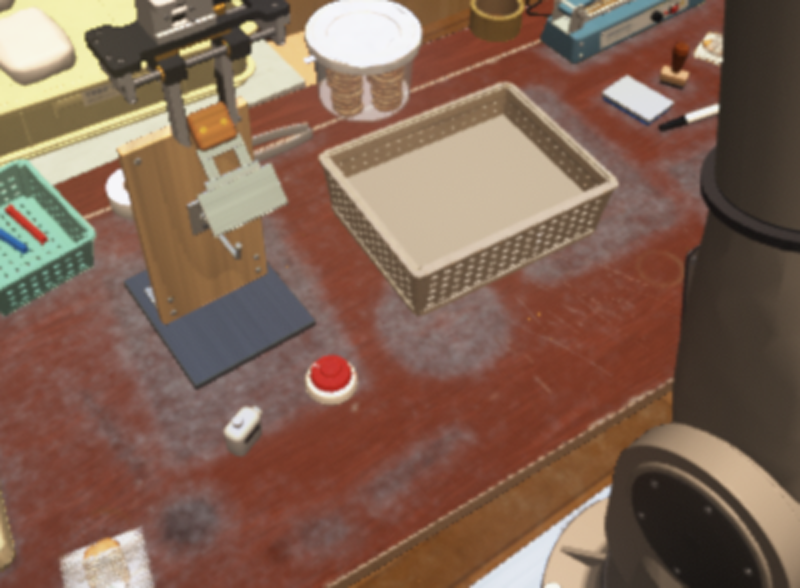

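Emit:
jog_arm(
  commands=[
    {"tx": 15, "ty": 0, "tz": 0, "twist": 0},
    {"tx": 45, "ty": 0, "tz": 0, "twist": 0},
    {"tx": 80, "ty": -3, "tz": 0, "twist": 0},
    {"tx": 118, "ty": -6, "tz": 0, "twist": 0},
    {"tx": 156, "ty": -9, "tz": 0, "twist": 0},
    {"tx": 194, "ty": -12, "tz": 0, "twist": 0},
    {"tx": 232, "ty": -15, "tz": 0, "twist": 0},
    {"tx": 270, "ty": -18, "tz": 0, "twist": 0},
    {"tx": 305, "ty": -21, "tz": 0, "twist": 0},
    {"tx": 335, "ty": -21, "tz": 0, "twist": 0},
    {"tx": 350, "ty": -21, "tz": 15, "twist": 0},
    {"tx": 357, "ty": -21, "tz": 40, "twist": 0},
    {"tx": 357, "ty": -21, "tz": 75, "twist": 0},
    {"tx": 357, "ty": -21, "tz": 110, "twist": 0},
    {"tx": 357, "ty": -21, "tz": 135, "twist": 0},
    {"tx": 357, "ty": -21, "tz": 145, "twist": 0},
    {"tx": 357, "ty": -21, "tz": 145, "twist": 0},
    {"tx": 357, "ty": -21, "tz": 145, "twist": 0},
  ],
)

```text
t: 17.97
position: [0.5884, -0.1722, 0.181]
eef_rot: [-2.222, 2.221, -0.0]
force: [0.2, 0.5, 0.9]
grip_width: 0.0421
```

Run:
```python
from h import *
go((.59,-.171,.12))
shot("scene","s22",(200,400,110,260),4)
shot("top","t22",(220,400,100,235),4)
```

```text
t 17.9667 pos [ 0.5884 -0.1722  0.181 ] xaz -89.98372815078011 tilt 0.01352552511495974 w 0.0420881826597989 F [0.1702 0.4628 0.9487] twist 0.002711974869981759
(0.59, -0.171, 0.12) -> [-1.2304 -1.6159 60.961 ]
```

View pics/s22.png

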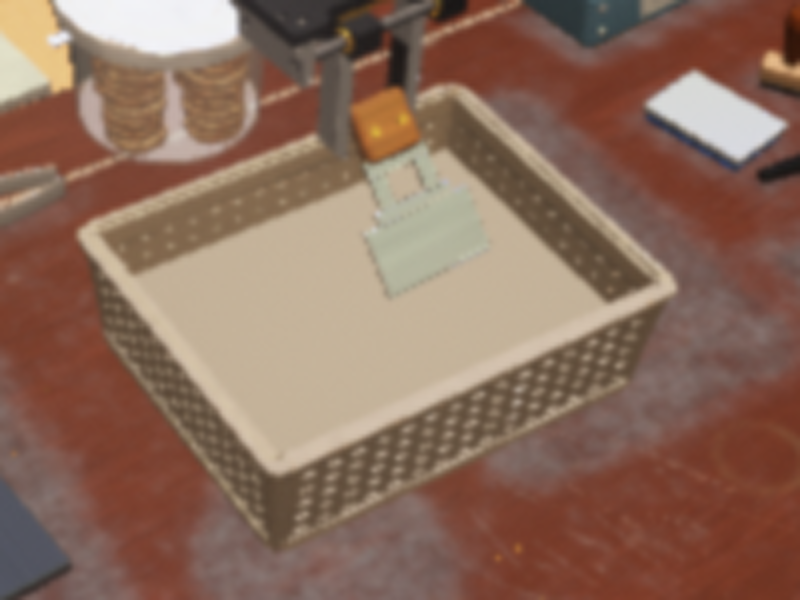

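View pics/t22.png

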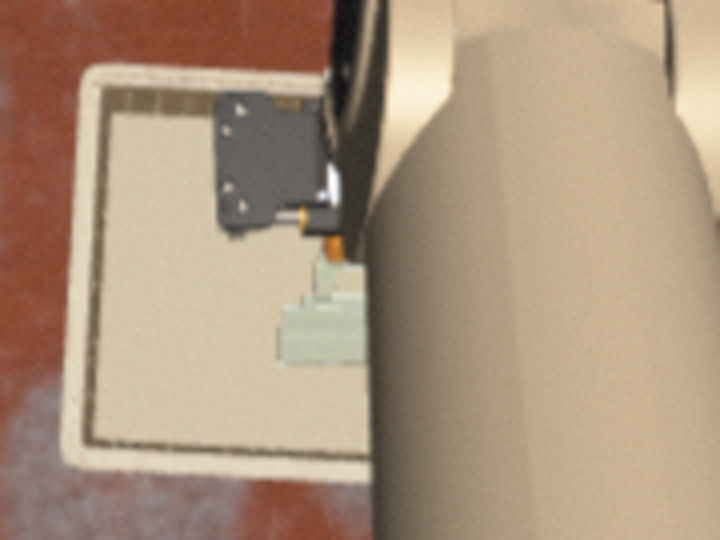

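Emit:
jog_arm(
  commands=[
    {"tx": 0, "ty": 0, "tz": 15, "twist": 0},
    {"tx": 0, "ty": 0, "tz": 35, "twist": 0},
    {"tx": 0, "ty": 0, "tz": 55, "twist": 0},
    {"tx": 0, "ty": 0, "tz": 66, "twist": 0},
    {"tx": 0, "ty": 0, "tz": 71, "twist": 0},
    {"tx": 0, "ty": 0, "tz": 71, "twist": 0},
    {"tx": 0, "ty": 0, "tz": 71, "twist": 0},
  ],
  force=8,
)

```text
t: 18.65
position: [0.5886, -0.1723, 0.1103]
eef_rot: [-2.221, 2.221, -0.001]
force: [-0.4, 0.6, -0.8]
grip_width: 0.0415
```

Run:
```python
from h import *
go()
shot("scene","s23",(200,400,110,260),4)
```

```text
t 18.65 pos [ 0.5886 -0.1723  0.1103] xaz -89.99047164053566 tilt 0.062057060648954325 w 0.041546185104957445 F [-0.3906  0.6208 -0.7779] twist 0.0015880599107234161
```

View pics/s23.png

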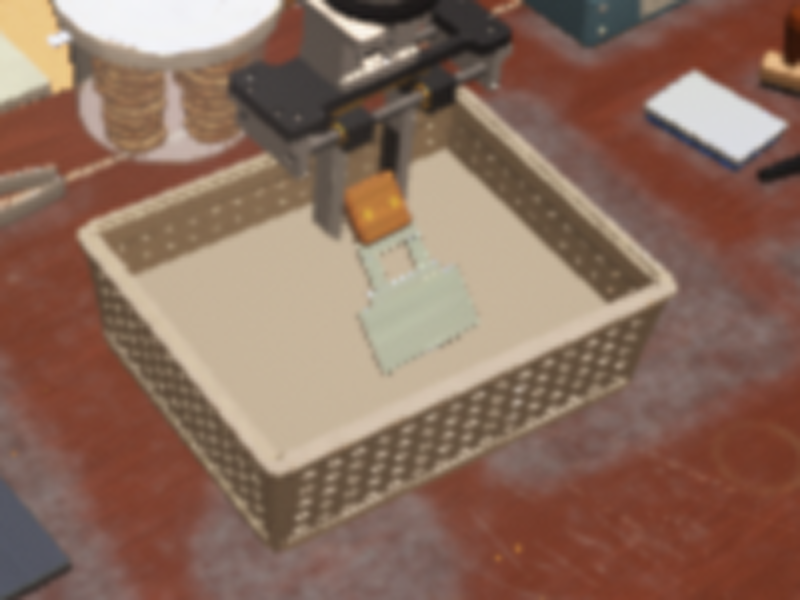

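Emit:
jog_arm(
  commands=[
    {"tx": 0, "ty": 0, "tz": 4, "twist": 0},
    {"tx": 0, "ty": -1, "tz": 8, "twist": 0},
    {"tx": 0, "ty": -4, "tz": 12, "twist": 0},
    {"tx": 0, "ty": -7, "tz": 16, "twist": 0},
    {"tx": 0, "ty": -9, "tz": 20, "twist": 0},
    {"tx": 0, "ty": -11, "tz": 24, "twist": 0},
    {"tx": 0, "ty": -13, "tz": 28, "twist": 0},
    {"tx": 0, "ty": -13, "tz": 28, "twist": 0},
  ],
  force=5,
)

```text
t: 19.37
position: [0.6008, -0.1721, 0.08]
eef_rot: [2.221, -2.221, -0.002]
force: [0.3, 0.5, 0.7]
grip_width: 0.0416
```

Run:
```python
from h import *
go()
shot("scene","s24",(200,400,110,260),4)
```

```text
t 19.3667 pos [ 0.6008 -0.1721  0.08  ] xaz -89.97898913322955 tilt 0.08119492398118078 w 0.04161671278645002 F [0.3252 0.5376 0.7092] twist 0.0035018111284088604
```

View pics/s24.png

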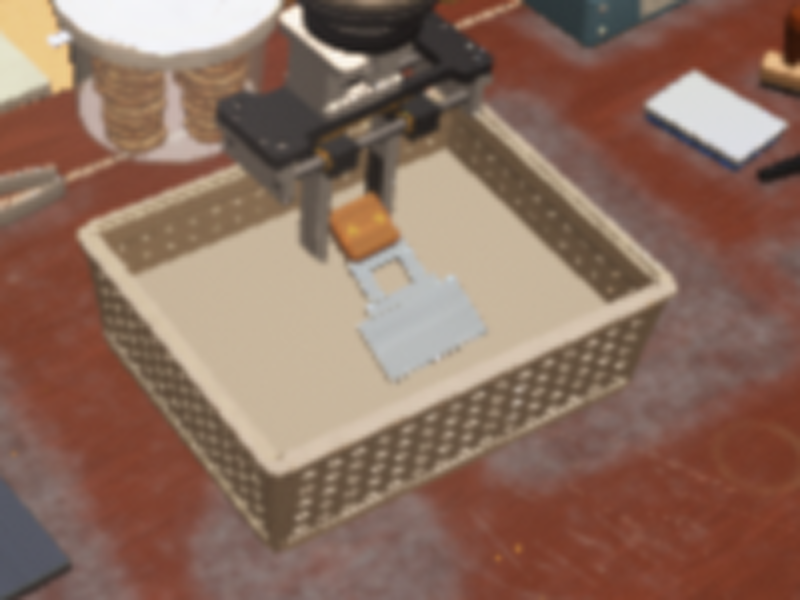

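Emit:
jog_arm(
  commands=[
    {"tx": 0, "ty": -1, "tz": 4, "twist": 0},
    {"tx": 0, "ty": -2, "tz": 8, "twist": 0},
    {"tx": 0, "ty": -3, "tz": 12, "twist": 0},
    {"tx": 0, "ty": -4, "tz": 15, "twist": 0},
    {"tx": 0, "ty": -4, "tz": 17, "twist": 0},
    {"tx": 0, "ty": -4, "tz": 17, "twist": 0},
  ],
)

```text
t: 19.92
position: [0.6048, -0.1722, 0.0636]
eef_rot: [2.222, -2.221, -0.001]
force: [1.5, -0.1, -0.8]
grip_width: 0.0421
```

Run:
```python
from h import *
go()
shot("scene","s25",(200,400,110,260),4)
```

```text
t 19.9167 pos [ 0.6048 -0.1722  0.0636] xaz -89.98306664444158 tilt 0.04473049207616067 w 0.04211305196423733 F [ 1.4846 -0.0681 -0.8027] twist 0.0028222259264036134
```

View pics/s25.png

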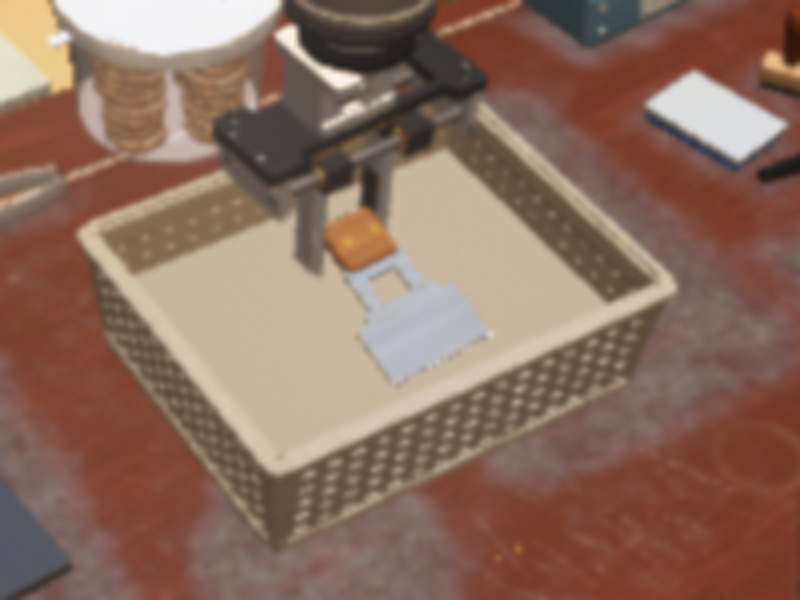

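Nearly flat and still held. Release and retreat upward.

Emit:
jog_arm(
  commands=[
    {"tx": 0, "ty": 0, "tz": 0, "twist": 0},
    {"tx": 0, "ty": 0, "tz": 0, "twist": 0},
    {"tx": 0, "ty": 0, "tz": 0, "twist": 0},
    {"tx": 0, "ty": 0, "tz": -5, "twist": 0},
    {"tx": 0, "ty": 0, "tz": -20, "twist": 0},
    {"tx": 0, "ty": 0, "tz": -50, "twist": 0},
    {"tx": 0, "ty": 0, "tz": -90, "twist": 0},
    {"tx": 0, "ty": 0, "tz": -130, "twist": 0},
    {"tx": 0, "ty": 0, "tz": -170, "twist": 0},
    {"tx": 0, "ty": 0, "tz": -190, "twist": 0},
    {"tx": 0, "ty": 0, "tz": -190, "twist": 0},
    {"tx": 0, "ty": 0, "tz": -190, "twist": 0},
  ],
  claw=65,
)

```text
t: 20.97
position: [0.6055, -0.1724, 0.256]
eef_rot: [-2.221, 2.22, -0.004]
force: [-0.9, 0.0, -1.1]
grip_width: 0.0649
```

Run:
```python
from h import *
go()
shot("scene","s26",(60,460,90,390),2)
```

```text
t 20.9667 pos [ 0.6055 -0.1724  0.256 ] xaz -89.99144750256337 tilt 0.16251883016296217 w 0.06487232026647989 F [-0.9402  0.0425 -1.1115] twist 0.0014254162394375196
```

View pics/s26.png

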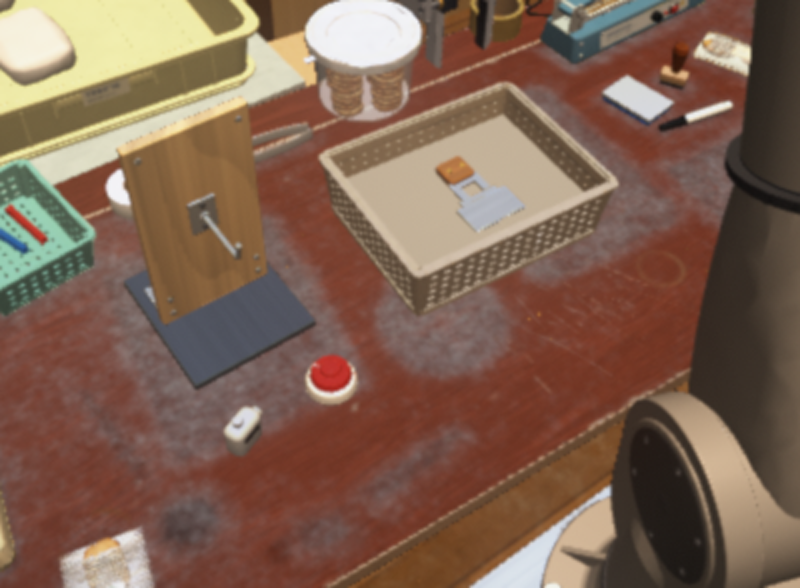

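Run:
```python
from h import *
p=plane("scene",60+472.5/2-.5,90+187.5/2-.5,.058);print(p-np.array([.5597,-.1707,0]))
print(bot.finish_job())
```

```text
[ 0.0037 -0.0068  0.058 ]
the job is handed in; nothing more can be done
None
```

I got the scraper off the hook and put it in the basket, then handed the job in. That was at about 21 s on the robot's clock, against the 46 s limit; no verdict came back.

**Taking it off:** The jog moves can't tilt the tool, so I worked with the gripper pointing straight down. I gripped only the upper part of the handle, which let the gripper clear the board. Then I slid the scraper out along the rod, pressed it lightly on the rod and let it pivot in a soft grip to about 45°. From there I firmed the grip and lifted it up the prong and over the tip.

**Placing it:** I lowered it until the blade touched the basket's floor, let it pivot almost flat while still held, and only then opened the fingers.

**Last checks:**
- **Position:** the last picture shows the scraper lying flat in the basket. Its hole is about 4 mm and 7 mm (x, y) from the basket's centre.
- **Surroundings:** by eye, the basket, timer and tally counter look unmoved.
- **Robot:** the gripper was clear of everything at hand-in.
- **Force:** the wrist force was never above about 5 N in the readings at the end of each move. I had no direct reading of the force between scraper and hook.

**What went wrong on the way:**
- Twice I gripped too low. The fingers stopped at about 46.5 to 47.7 mm instead of 42, and the scraper sat askew, so I let go and gripped higher.
- In the first of those attempts it slipped in the grip and swung on the hook when released. I let the swing die down before gripping again.
- Camera estimates of the tilt before lifting it off disagreed by about 5° (43° and 49°). Both were well above the 30° needed.

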